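Clamp the preserving jar's lid, stopping at the first slip

ROBOT

A 6-joint arm with a two-finger parallel gripper is mounted at the origin on the work surface. World frame = base frame: x ahead of the robot, y to its left, z up, the work surface at z = 0. Lengths are in mm, angles in rad, forces in N, time in s.
With the tool pointing down it reaches from about 350 to 875 mm from the base axis. Payload 4.2 kg.
Tool frame: the origin (TCP) lies at the very end of the fingers, on their centre line; the grasp point (between the pads) lies 19 mm behind it (arm.grip_point_offset is the distance from the TCP to the grasp point, in mm); z points along the fingers, y is the direction in which the jaws open and shut (so a half turn about z gives the same grasp; the last joint's range is limited). The gripper opens to 85 mm and grips with 20 to 120 N. Pads are 22 mm wide; open, the fingers measure 114 mm over their backs; the gripper's body (76 mm by 85 mm) begins 54 mm behind the grasp point. The pads swing forward as they close: fully open they stand 13 mm farther back than shut.
Start: joints at [1.503, 0.385, 0.008, 0, -1.194, -0.259], TCP at [200.601, 591.911, 231.312] pointing down, gripper open.
Joint ranges: [-3.14, 3.14], [-1.21, 2.06], [-1.07, 1.41], [-3.16, 2.05], [-2.99, -0.16], [-3.1, 3.1]. Speed limits (rad/s): [2.79, 2.79, 3.14, 3.14, 3.14, 3.14].

INTERFACE

Orientations are given as a unit quaternion [x, y, z, w].
In Python, from bench import arm gives the robot as it stands.
- The arm moves only by the tool drive_tool, never from a script. Its argument "steps" is a list of rows, each a list of 5 numbers: the shift along the tool's x, y, z in m, then the turn about the tool's z in degrees, then the finger opening in m, from 0 to 0.0854. A call has 1 to 20 rows; each row shifts and turns the commanded pose from where the row before left it, along the tool's axes as they then stand; what a row does not reach is not made up. A row lasts 1/10 s, in which the tool goes at most 50 mm and 8.59 degrees, less where a joint would pass 70% of its speed; a pose out of reach is approached as far as the arm can. A call is refused whole if a number of a shift passes 0.05 or a number of a turn 8.59, either way. A call with a gripper value outside its range is refused whole. The fingers move at their own pace and stop on an object; the grip force is fixed at half the most. Time passes only in rows, so rows that do not move let the fingers close. It gives the time, the measured TCP pose, the force and the opening at its end, in the units of the state.
- arm.read_state(): the state, without advancing time (a new reading comes with each control period).
- arm.get_image(name): name is "scene" or "top"; returns (picture, depth): 480x640x3 uint8, blue, green, red; 480x640 float32, mm along the optical axis (not along the pixel's ray), 0 where there is no reading.
- arm.camera_params(name): a dict with "K" (3x3 intrinsics, pixels), "dist" ([k1, k2, p1, p2, k3] as OpenCV has them; the pictures are not rectified), "world_to_cam" (4x4, takes a point from world to camera coordinates). Camera axes: x right, y up, looking along -z (the intrinsics and any distortion apply to the point x, -y, -z); pixel columns grow to the right and rows downward; lengths in mm; the calibration is good to about 2 mm. A picture is of the moment at which its call begins. camera_params takes no time and is no camera call.
- arm.job_done(): hands the job in, once; it reports no verdict.
The state is a dict: "clock": time; "joints": joint angles; "joint_vel": joint speeds; "joint_efforts": joint torques, N m; "position": TCP position; "ee_rot": TCP orientation; "contact_force": force on the tool from outside, world axes, zero at the start; "wrist_torque": the same for the moment, N m; "gripper_width": finger opening in mm.
Only numpy, scipy, OpenCV 4.12 (cv2) and the standard library are available. Lean on these libraries where they do the work, as an engineer would, in place of code of your own. Each camera call takes 0.05 s, during which the arm holds its last target.

TASK

Close the preserving jar: gently push the clamp's swing arm round until it is fully home against its stop, with its screw over the lid, then turn the black wing knob clockwise (seen from above) until its slip clutch gives for the first time, and stop at once: the clutch gives for only about 15 degrees, then it locks and turning on would crack the lid. Keep your hands off the lid and the jar, leave everything else on the counter where it is, and let go at the end.

Things in the scene. Friction and masses are not known exactly. Their poses are not given: they have to be found in the camera images.
- clamp: Grey base plate of the jar clamp, 130 x 250 x 15 mm, fixed to the counter; place and yaw vary. Origin on the counter below the jar's centre (below the screw when the arm is home); y axis along the plate. A steel post 22 mm thick stands on it at y = -100 mm and carries the swing arm; it ends under the arm's hub.
- swing: Aluminium swing arm, turning level about the post. Origin on the post's axis, 160 mm up; y axis from the post along the bar to the screw, at y = 100 mm. Bar 22 mm wide, 16 mm thick (0 to 16 mm above the origin). Home: y axis parallel to the clamp's, against a hard stop. Starts 45 to 72 degrees open, anticlockwise from above (screw towards the robot), and closes clockwise.
- bar_mid (a point): Middle of the bar's section, 55 mm from the post towards the screw: push the bar's side here (11 mm off) with closed fingers, under 40 N. The hinge drags with 0.25 N m (about 4.5 N here), the arm stays where left, and the force rises at the stop. 36 mm free between bar and lid boss. Do not swing it by the knob: that would turn the knob.
- knob_wing (a point): Centre of the knob's black wing, on the screw's axis, 208 mm above the counter: an upright bar 40 mm long (x axis), 12 mm thick (y axis: pinch across it, 25 to 45 N), 34 mm tall, on a disc 36 mm across whose top is 17 mm below this point. Under the disc a steel ring 52 mm across turns with the screw. Tighten clockwise from above, never back; the knob does not sink.
- screw (a point): Point on the screw's axis at the bar's underside. The screw turns at 0.11 N m while its foot is free and lowers it 5 mm/rad; how far the foot hangs is not measured: the first 0.3 to 1.5 rad are free (one or two grasps). On the lid the torque rises over about 0.2 rad to 0.21 N m and stays there while the clutch gives (knob turns, ring stands) for 0.3 rad; then it locks. It holds when let go.
- lid: White ceramic lid lying loose on the jar, origin at the underside of its plug: disc 90 mm across, top 16 mm above the origin, with a boss 28 mm across whose top, 32 mm above the origin and 124 mm above the counter, is where the screw's rubber foot (22 mm across, hanging 29 to 34 mm below the bar at the start) presses.
- jar: Glass jar, 90 mm across and 85 mm tall, fixed in the clamp's base; origin at the centre of its underside, which sits 15 mm above the counter.
- spare_lid_mid (a point): Bystander, leave alone: spare white lid lying on the counter, 90 mm across; point 30 mm above its underside
- mug_mid (a point): Bystander, leave alone: blue mug, 85 mm tall; point 30 mm above its underside
- oil_mid (a point): Bystander, leave alone: green oil bottle, 210 mm tall; point 30 mm above its underside
- pepper_mid (a point): Bystander, leave alone: dark wooden pepper mill, 160 mm tall; point 30 mm above its underside
- bowl_mid (a point): Bystander, leave alone: white bowl, 150 mm across; point 30 mm above its underside
- spoon_mid (a point): Bystander, leave alone: wooden spoon lying flat; point 30 mm above its underside
- spice_mid (a point): Bystander, leave alone: small amber spice jar with steel cap, 80 mm tall; point 30 mm above its underside
Things that resemble listed ones, but are neither listed nor needed, are in the scene too. Leave any blue or pink look-alike of the lid alone.

How it is judged:
By the outcome, as a careful person would: the job done as asked, in the order asked, and still so for the second after the job is handed in, with the robot touching nothing.
It also fails if it takes over 67 s, if anything falls off the work surface, if the arm or the gripper's body presses on something with over 40 N, if the wrist force passes 120 N, or if a joint passes its speed limit or range.

## Working session

There is one attempt and no reset: what is moved stays moved. The work goes in short steps, Python scripts to look and compute and a tool call to move; the robot and the scene stay as the last step left them, time stands still between calls to the robot, and variables do not carry over. Pictures are saved under pics/ and viewed, and the job is handed in when it is done.

Besides the shell and the picture viewer there is one more tool, called after "Request:" as a command line: name --pt "numbers of a row" for each row, then --argument value for the rest. drive_tool: Moves the arm, as the interface text tells. Its arguments: {"type":"object","properties":{"steps":{"type":"array"}},"required":["steps"]}

```bash
mkdir -p pics; ls; python3 - <<'E'
from bench import arm
import cv2, numpy as np
s=arm.read_state()
for k,v in s.items(): print(k,np.round(v,4) if not isinstance(v,str) else v)
print(arm.grip_point_offset)
for n in ("scene","top"):
    im,d=arm.get_image(n)
    cv2.imwrite(f"pics/{n}0.png",im); np.save(f"{n}0.npy",d)
    p=arm.camera_params(n); print(n,p["K"],p["dist"],p["world_to_cam"])
E
```

```text
pics
clock 0.0
joints [ 1.5026e+00  3.8560e-01  6.6000e-03 -5.0000e-04 -1.1940e+00 -2.5860e-01]
joint_vel [-0.0007  0.0005  0.0012 -0.0005  0.0003 -0.0005]
joint_efforts [-4.00000e-04 -3.92287e+01  1.88395e+01  4.18620e+00 -4.70000e-03
  0.00000e+00]
position [200.4216 591.3713 230.2132]
ee_rot [ 9.867e-01 -1.628e-01 -1.000e-04  1.100e-03]
contact_force [ 0.8004 -0.9824 -0.1176]
wrist_torque [ 0.0125 -0.0103  0.007 ]
gripper_width 85.1033
18.700000000000003
scene [[534.47004865   0.         323.59838809]
 [  0.         534.47004865 235.20312098]
 [  0.           0.           1.        ]] [-0.03865629  0.          0.          0.          0.        ] [[ 8.54529305e-01  5.19151795e-01  1.61579771e-02 -4.64499855e+02]
 [-4.21249808e-01  6.74511685e-01  6.06285895e-01  1.21717254e+02]
 [ 3.03855666e-01 -5.24895609e-01  7.95082596e-01 -1.49296425e+03]
 [ 0.00000000e+00  0.00000000e+00  0.00000000e+00  1.00000000e+00]]
top [[493.69154171   0.         319.58152118]
 [  0.         493.69154171 239.63754532]
 [  0.           0.           1.        ]] [-0.05075191  0.          0.          0.          0.        ] [[-2.56698281e-02 -9.99642575e-01  7.46874350e-03  2.71242122e+01]
 [ 9.85301107e-01 -2.40379364e-02  1.69126891e-01 -5.46976094e+02]
 [-1.68886908e-01  1.17004195e-02  9.85565986e-01 -1.40488809e+03]
 [ 0.00000000e+00  0.00000000e+00  0.00000000e+00  1.00000000e+00]]
```

View pics/scene0.png

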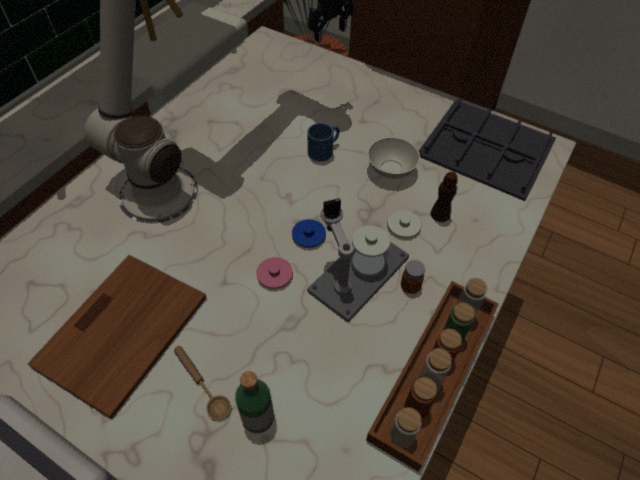

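View pics/top0.png

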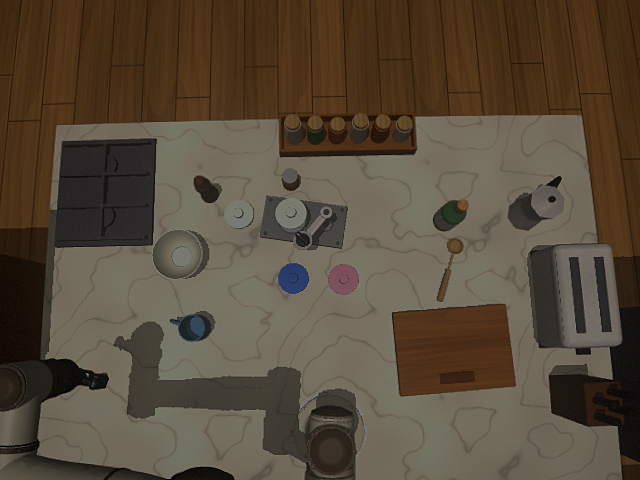

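The scene picture shows the clamp plate at about (358,280), with the post near (343,245), the knob at (332,207) and the lid on the jar at (371,240). The top view has the lid at (291,212), the post hub at (326,212) and the knob at (303,240). The blue and pink lids and the white spare lid at (239,213) all lie on the counter. I'll enlarge the clamp next.

```bash
python3 - <<'E'
import cv2, numpy as np
t=cv2.imread("pics/top0.png")[185:260,250:360]; s=cv2.imread("pics/scene0.png")[180:325,290:425]
f=lambda c,k: cv2.resize(np.clip(c.astype(float)*2,0,255).astype(np.uint8),None,fx=k,fy=k,interpolation=cv2.INTER_CUBIC)
cv2.imwrite("pics/top0c.png",f(t,7)); cv2.imwrite("pics/scene0c.png",f(s,4))
E
```

```text
(no output)
```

View pics/top0c.png

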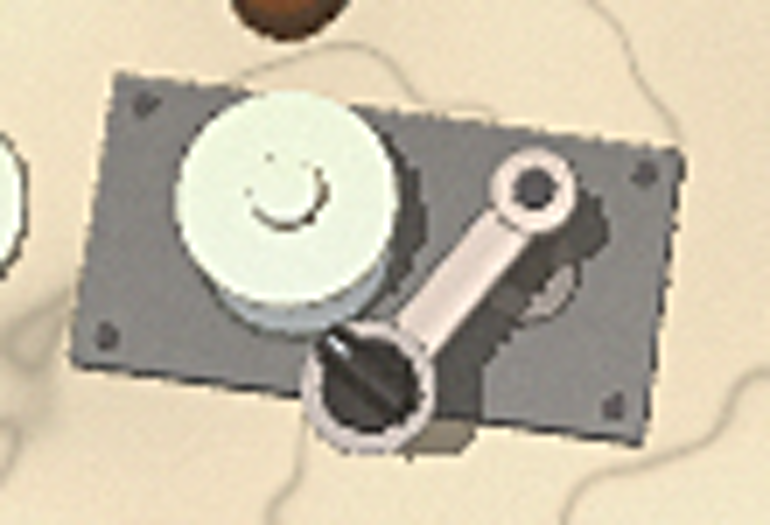

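View pics/scene0c.png

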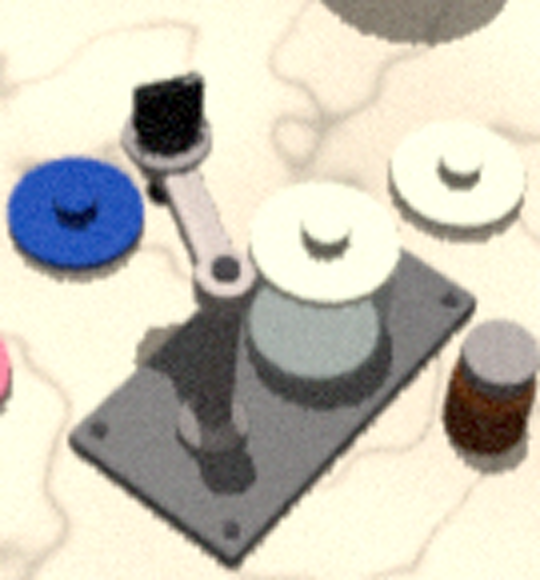

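```bash
cat > h.py <<'E'
import numpy as np, cv2
from bench import arm
P={n:arm.camera_params(n) for n in("scene","top")}
def ray(n,uv):
    p=P[n];K=np.array(p["K"]);T=np.array(p["world_to_cam"])
    q=cv2.undistortPoints(np.array([[uv]],float),K,np.array(p["dist"]))[0,0]
    d=T[:3,:3].T@np.array([q[0],-q[1],-1.]); c=-T[:3,:3].T@T[:3,3]
    return c,d
def onz(n,uv,z):
    c,d=ray(n,uv); return c+d*(z-c[2])/d[2]
def tri(a,b):
    c1,d1=ray("top",a);c2,d2=ray("scene",b)
    t=np.linalg.lstsq(np.c_[d1,-d2],c2-c1,rcond=None)[0]
    p,q=c1+d1*t[0],c2+d2*t[1]; return (p+q)/2,np.linalg.norm(p-q)
def proj(n,X):
    p=P[n];T=np.array(p["world_to_cam"]);x=T[:3,:3]@np.array(X,float)+T[:3,3]
    q=cv2.projectPoints(np.array([[x[0],-x[1],-x[2]]]),np.zeros(3),np.zeros(3),np.array(p["K"]),np.array(p["dist"]))[0]
    return q.ravel()
E
python3 - <<'E'
from h import *
np.set_printoptions(precision=1,suppress=True)
t=lambda x,y:(250+x/7-.43,185+y/7-.43); s=lambda x,y:(290+x/4-.4,180+y/4-.4)
C=[onz("top",t(*c),15)[:2] for c in[(117,73),(683,150),(645,443),(72,362)]]
print("corners",C,[np.linalg.norm(C[i]-C[(i+1)%4]) for i in range(4)], "ctr",np.mean(C,0))
Cs=[onz("scene",s(*c),15)[:2] for c in[(475,300),(235,562),(70,438)]]
print("scene corners",Cs)
yd=C[1]-C[0]+C[2]-C[3]; print("plate dir (to post = -y) deg",np.degrees(np.arctan2(*(-yd)[::-1])))
print("hub",onz("top",t(536,188),178),onz("scene",s(226,268),178),tri(t(536,188),s(226,268)))
# white lid
for n in("top","scene"):
    im=cv2.imread(f"pics/{n}0.png"); 
    hsv=cv2.cvtColor(im,cv2.COLOR_BGR2HSV)
    print(n,im[212,291] if n=="top" else im[240,365])
print("lid top",onz("top",t(287,197),108),"scene",onz("scene",s(325,242),108))
print("boss", onz("top",t(288,187),124), onz("scene",s(325,233),124))
# knob ring / wing
print("ring",onz("top",t(370,387),190),"disc", onz("top",t(370,382),191))
print("wing ends top", onz("top",t(328,345),225),onz("top",t(405,412),225))
print("wing ends scene", onz("scene",s(137,85),225),onz("scene",s(202,77),225))
E
```

```text
corners [array([695.1, 172.1]), array([654.6, -73.4]), array([526.3, -52.6]), array([567.5, 192.4])] [np.float64(248.89690610399057), np.float64(130.0475944365003), np.float64(248.43608044862438), np.float64(129.1571903984336)] ctr [610.9  59.6]
scene corners [array([694.3, 166.5]), array([657. , -76.3]), array([530.5, -55.7])]
plate dir (to post = -y) deg 80.55408973083254
hub [601.7  -4.7 178. ] [599.5  -2.9 178. ] (array([600.7,  -4.8, 181.1]), np.float64(0.5770314785031593))
top [111 122 119]
scene [88 98 98]
lid top [616.5  94.5 108. ] scene [617.5  90.9 108. ]
boss [616.9  93.3 124. ] [618.8  85.4 124. ]
ring [523.4  60.5 190. ] disc [525.2  60.4 191. ]
wing ends top [533.5  74.8 225. ] [507.8  47.  225. ]
wing ends scene [510.3  48.9 225. ] [537.9  73.1 225. ]
```

The measurements agree with each other:
- **Post:** at about (601,-4).
- **Home direction:** 80.6°, and the jar centre at (617,94) matches it.
- **Swing arm:** the knob is at (524,60), so the arm stands at about 140°, or 59.5° open. Its radius measures 100 mm, as given.
- **Wing:** along about 45°.

I'll raise the tool and cross over with the fingers closed.

Request:
drive_tool --pt "0 0 -0.015 0 0.0" --pt "0 0 -0.03 0 0.0" --pt "0 0 -0.025 0 0.0" --pt "0.008 0.007 0 0 0.0" --pt "0.015 0.014 0 0 0.0" --pt "0.016 0.0145 0 0 0.0" --pt "0.016 0.0145 0 0 0.0" --pt "0.016 0.0145 0 0 0.0" --pt "0.016 0.0145 0 0 0.0" --pt "0.016 0.0145 0 0 0.0" --pt "0.016 0.0145 0 0 0.0" --pt "0.016 0.0145 0 0 0.0" --pt "0.016 0.0145 0 0 0.0" --pt "0.016 0.0145 0 0 0.0" --pt "0.016 0.0145 0 0 0.0" --pt "0.016 0.0145 0 0 0.0" --pt "0.016 0.0145 0 0 0.0" --pt "0.016 0.0145 0 0 0.0" --pt "0.016 0.0145 0 0 0.0" --pt "0.016 0.0145 0 0 0.0"

```text
clock: 2.1
position: [373.5, 279.9, 301.3]
ee_rot: [0.987, -0.163, -0.0, -0.0]
contact_force: [0.1, 0.1, 0.3]
gripper_width: -0.1
```

Request:
drive_tool --pt "0.016 0.0145 0 0 0.0" --pt "0.016 0.0145 0 0 0.0" --pt "0.016 0.0145 0 0 0.0" --pt "0.016 0.0145 0 0 0.0" --pt "0.016 0.0145 0 0 0.0" --pt "0.016 0.0145 0 0 0.0" --pt "0.016 0.0145 0 0 0.0" --pt "0.016 0.0145 0 0 0.0" --pt "0.016 0.0145 0 0 0.0" --pt "0.016 0.0145 0 0 0.0" --pt "0.016 0.0145 0 0 0.0" --pt "0.016 0.0145 0 0 0.0" --pt "0.016 0.0145 0 0 0.0" --pt "0.016 0.0145 0 0 0.0" --pt "0.01 0.009 0 0 0.0" --pt "0.005 0.0055 0 0 0.0" --pt "0 0 0 -5 0.0" --pt "0 0 0 -8 0.0" --pt "0 0 0 -8 0.0" --pt "0 0 0 -8 0.0"

```text
clock: 4.1
position: [529.3, -1.0, 301.3]
ee_rot: [0.996, 0.093, -0.0, -0.0]
contact_force: [-0.0, -0.5, 0.9]
gripper_width: 0.0
```

Request:
drive_tool --pt "0 0 0 -8 0.0" --pt "0 0 0 -8 0.0" --pt "0 0 0 -8 0.0" --pt "0 0 0 -8 0.0" --pt "0 0 0 -7.5 0.0" --pt "0 0 0.01 0 0.0" --pt "0 0 0.02 0 0.0" --pt "0 0 0.02 0 0.0" --pt "0 0 0.02 0 0.0" --pt "0 0 0.01 0 0.0" --pt "0 0 0 0 0.0" --pt "0 0 0 0 0.0"

```text
clock: 5.3
position: [530.1, -1.1, 221.8]
ee_rot: [0.907, 0.421, 0.0, 0.0]
contact_force: [0.7, 0.4, -0.1]
gripper_width: -0.0
```

```bash
python3 - <<'E'
from h import *
s=arm.read_state(); print(s["joints"],s["position"],s["ee_rot"],s["contact_force"])
for n,(a,b,c,d) in {"top":(185,260,250,360),"scene":(150,325,260,425)}.items():
    im,_=arm.get_image(n); c_=im[a:b,c:d]
    cv2.imwrite(f"pics/{n}1.png",cv2.resize(np.clip(c_*2.0,0,255).astype(np.uint8),None,fx=4,fy=4,interpolation=2))
E
```

```text
[ 3.04516127e-01  2.30481457e-01 -2.39726898e-01  5.36797727e-04
 -1.09974901e+00  2.13424878e+00] [530.06680916  -1.06038474 221.83290251] [9.07246318e-01 4.20599436e-01 3.85083684e-04 2.91375067e-04] [ 0.66928569  0.44811677 -0.11976268]
```

View pics/top1.png

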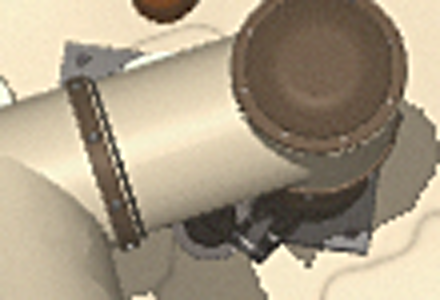

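View pics/scene1.png

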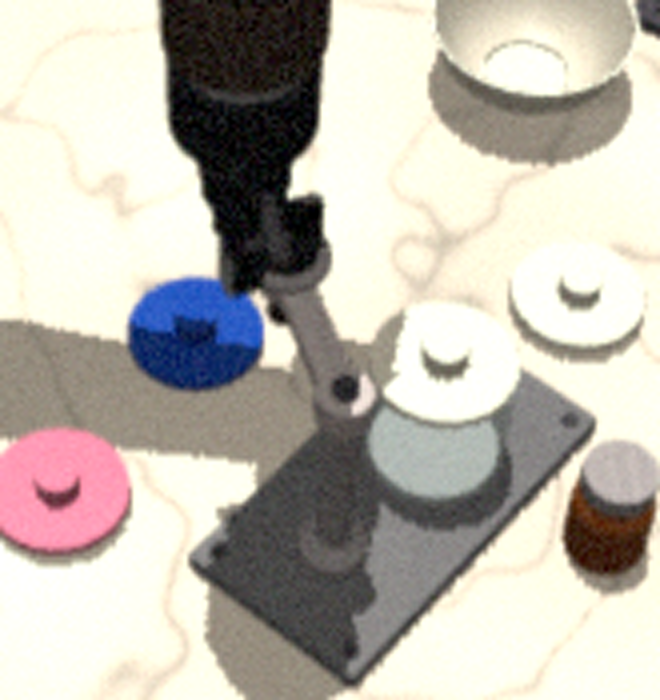

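```bash
python3 - <<'E'
from h import *
for X in [(530,-1,222),(524,60.5,208),(559,31,168)]:
    p=proj("scene",X); print(X,p,(p-[260,150])*4, (proj("top",X)-[250,185])*4)
print(-np.array(P["scene"]["world_to_cam"])[:3,:3].T@np.array(P["scene"]["world_to_cam"])[:3,3])
E
```

```text
(530, -1, 222) [319.65027044 220.22041515] [238.60108176 280.88166061] [303.3690675  198.72915785]
(524, 60.5, 208) [331.63272287 204.9691161 ] [286.5308915  219.87646438] [208.93317346 213.8795047 ]
(559, 31, 168) [337.77755851 231.21202045] [311.11023402 324.84808181] [253.20934143 171.93538062]
[ 901.84775576 -624.60415719 1120.73981684]
```

The picture shows the closed fingertips at crop (240,285). Projecting the measured TCP gives (239,281), so the calibration agrees. The bar is clear on the pushing side. I'll go down beside it and approach.

Request:
drive_tool --pt "0 0 0.008 0 0.0" --pt "0 0 0.014 0 0.0" --pt "0 0 0.014 0 0.0" --pt "0 0 0.012 0 0.0" --pt "0 0 0.008 0 0.0" --pt "0 0 0.002 0 0.0" --pt "0 0 0 0 0.0" --pt "0.003 0 0 0 0.0" --pt "0.004 0 0 0 0.0" --pt "0.004 0 0 0 0.0" --pt "0.003 0 0 0 0.0" --pt "0.002 0 0 0 0.0" --pt "0 0 0 0 0.0"

```text
clock: 6.7
position: [539.8, 11.2, 163.2]
ee_rot: [0.907, 0.421, -0.0, -0.0]
contact_force: [-1.6, -1.4, 0.0]
gripper_width: 0.0
```

Request:
drive_tool --pt "0.001 0 0 0 0.0" --pt "0.001 0 0 0 0.0" --pt "0.001 0 0 0 0.0" --pt "0.001 0 0 0 0.0" --pt "0.001 0 0 0 0.0" --pt "0.001 0 0 0 0.0"

```text
clock: 7.3
position: [543.7, 15.8, 163.1]
ee_rot: [0.907, 0.421, -0.0, -0.0]
contact_force: [-2.5, -1.8, -0.7]
gripper_width: -0.1
```

Request:
drive_tool --pt "0.001 -0.0004 0 1 0.0" --pt "0.002 -0.0007 0 2 0.0" --pt "0.003 -0.0011 0 3 0.0" --pt "0.003 -0.0011 0 3 0.0" --pt "0.003 -0.0011 0 3 0.0" --pt "0.003 -0.0011 0 3 0.0" --pt "0.003 -0.0011 0 3 0.0" --pt "0.003 -0.0011 0 3 0.0" --pt "0.003 -0.0011 0 3 0.0" --pt "0.003 -0.0011 0 3 0.0"

```text
clock: 8.3
position: [559.1, 39.7, 163.2]
ee_rot: [0.981, 0.196, -0.0, 0.0]
contact_force: [-1.7, -2.0, -0.8]
gripper_width: -0.2
```

```bash
cat > snap.py <<'E'
import sys
from h import *
n,k=sys.argv[1],sys.argv[2]
a,b,c,d=(150,325,260,425) if n=="scene" else (185,260,250,360)
im,_=arm.get_image(n); cv2.imwrite(f"pics/{n}{k}_full.png",im)
cv2.imwrite(f"pics/{n}{k}.png",cv2.resize(np.clip(im[a:b,c:d]*2.0,0,255).astype(np.uint8),None,fx=3.4,fy=3.4,interpolation=2))
s=arm.read_state();print(s["clock"],s["position"],s["contact_force"],s["wrist_torque"],s["joints"])
E
python3 snap.py scene 2
```

```text
8.35 [559.74889201  40.2444306  163.27235891] [-1.62564444  0.1906244   0.18648361] [0.00729895 0.41237212 0.09930933] [ 3.60613244e-01  3.35643173e-01 -2.49683803e-01  2.03247510e-04
 -9.84528685e-01  1.60353643e+00]
```

View pics/scene2.png

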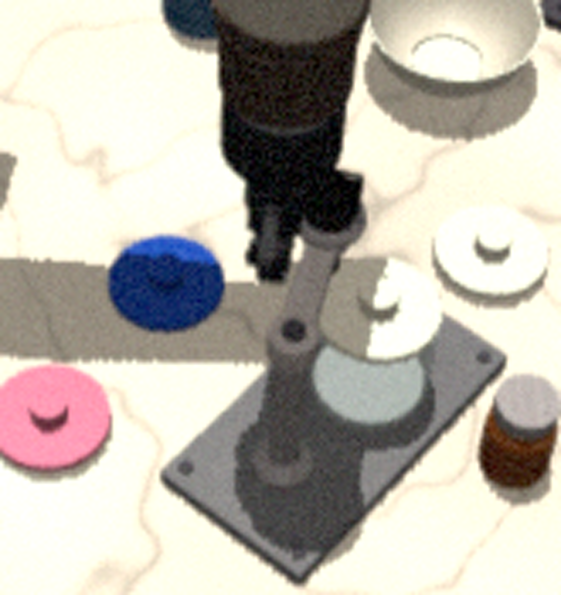

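The bar has swung about 27° with the fingers beside it: the knob is now at crop (333,205). Nothing else has been touched, so I'll continue the arc.

Request:
drive_tool --pt "0.003 -0.0011 0 3 0.0" --pt "0.003 -0.0011 0 3 0.0" --pt "0.003 -0.0011 0 3 0.0" --pt "0.003 -0.0011 0 3 0.0" --pt "0.003 -0.0011 0 3 0.0" --pt "0.003 -0.0011 0 3 0.0" --pt "0.002 -0.0007 0 2 0.0" --pt "0.002 -0.0007 0 2 0.0" --pt "0.001 -0.0004 0 1 0.0" --pt "0.001 -0.0004 0 1 0.0" --pt "0.001 -0.0004 0 1 0.0"

```text
clock: 9.45
position: [581.5, 53.8, 163.3]
ee_rot: [1.0, -0.02, -0.0, -0.0]
contact_force: [-1.4, -1.1, -0.2]
gripper_width: 0.2
```

Request:
drive_tool --pt "0.001 -0.0004 0 1 0.0" --pt "0.001 -0.0004 0 1 0.0" --pt "0.001 -0.0004 0 1 0.0" --pt "0.001 -0.0004 0 1 0.0" --pt "0.0005 -0.0002 0 0.5 0.0" --pt "0.0005 -0.0002 0 0.5 0.0"

```text
clock: 10.05
position: [580.3, 54.8, 163.6]
ee_rot: [0.998, -0.062, -0.007, 0.001]
contact_force: [-23.6, 1.0, 12.9]
gripper_width: -0.1
```

Request:
drive_tool --pt "0.0005 -0.0002 0 0.5 0.0" --pt "0.0005 -0.0002 0 0.5 0.0" --pt "0.0005 -0.0002 0 0.5 0.0"

```text
clock: 10.35
position: [579.7, 55.1, 163.7]
ee_rot: [0.997, -0.075, -0.009, 0.002]
contact_force: [-30.4, 2.8, 16.2]
gripper_width: 0.0
```

Request:
drive_tool --pt "0.0005 -0.0002 0 0.5 0.0" --pt "0.0005 -0.0002 0 0.5 0.0"

```text
clock: 10.55
position: [579.3, 55.3, 163.8]
ee_rot: [0.996, -0.083, -0.01, 0.002]
contact_force: [-34.5, 3.1, 19.2]
gripper_width: -0.1
```

The force has risen to 40 N, earlier than I worked out for the stop. I'll back off a little and look.

Request:
drive_tool --pt "-0.002 0 0 0 0.0" --pt "-0.001 0 0 -1 0.0" --pt "0 0 0 0 0.0"

```text
clock: 10.85
position: [579.2, 56.1, 162.8]
ee_rot: [0.997, -0.075, -0.007, 0.001]
contact_force: [-22.1, 4.7, 7.4]
gripper_width: -0.0
```

```bash
python3 snap.py scene 3; python3 snap.py top 3
```

```text
10.9 [579.16965546  56.34322877 162.5459006 ] [-22.13480207   4.51347507   9.17259157] [1.31902271 5.07627252 0.83357522] [ 0.37290243  0.37665755 -0.18602823 -0.00498341 -1.02232618  1.04985236]
10.95 [579.14941337  56.48485256 162.4289759 ] [-22.495481     3.73982813   8.62580135] [1.27745465 5.11595113 0.81686398] [ 0.37304574  0.3768624  -0.18594697 -0.00521487 -1.02237086  1.0498549 ]
```

View pics/scene3.png

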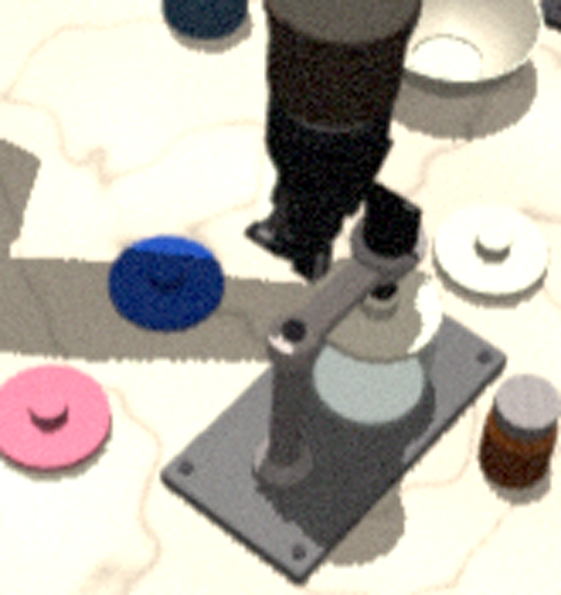

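View pics/top3.png

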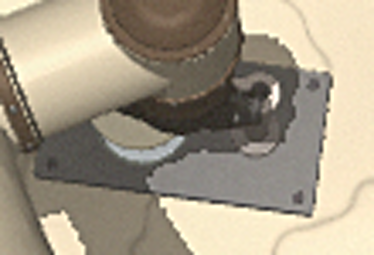

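```bash
python3 - <<'E'
from h import *
np.set_printoptions(precision=1,suppress=True)
cr=lambda X:(proj("scene",X)-[260,150])*3.4
u=lambda x,y:(260+x/3.4-.35,150+y/3.4-.35)
print("ring meas z180",onz("scene",u(388,245),182), "foot",onz("scene",u(381,293),142))
print("home ring proj",cr((617.4,94.6,182)),"TCP",cr((579.2,56.4,162.5)),"hub",cr((601,-4,178)))
for th in (80.5,85,90): 
    d=np.array([np.cos(np.radians(th)),np.sin(np.radians(th))]); K=np.array([601,-4])+100*d
    print(th,cr((*K,182)),cr((*K,225)),cr((*K,142)))
im=cv2.imread("pics/scene3_full.png")[195:250,325:395]
cv2.imwrite("pics/scene3z.png",cv2.resize(np.clip(im*4.0,0,255).astype(np.uint8),None,fx=10,fy=10,interpolation=2))
E
```

```text
ring meas z180 [619.3  87.9 182. ] foot [622.9  78.8 142. ]
home ring proj [389. 236.] TCP [309.3 268.4] hub [293.9 330.5]
80.5 [389.2 236. ] [395.3 194.2] [383.8 272.9]
85 [379.6 230.2] [385.4 188.3] [374.5 267.1]
90 [368.4 224.5] [373.8 182.5] [363.6 261.5]
```

View pics/scene3z.png

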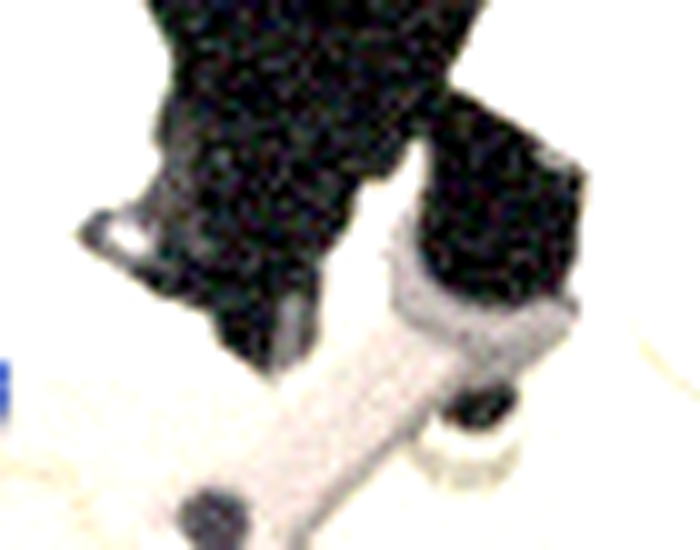

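The zoom shows the bar at home: ring and foot match the 80.5° projection, the ring at crop (388,245). But the fingertip stands clear of the bar. What touches is the knuckle of the gripper, against the wing at zoom (430,110). I'll retreat straight back now, rise, and check the knob and the arm.

Request:
drive_tool --pt "-0.004 0 0 0 0.0" --pt "-0.006 0 0 0 0.0" --pt "-0.01 0 0 0 0.0" --pt "-0.015 0 0 0 0.0" --pt "-0.015 0 0 0 0.0" --pt "-0.01 0 0 0 0.0" --pt "0 0 -0.02 0 0.0" --pt "0 0 -0.03 0 0.0" --pt "0 0 -0.03 0 0.0" --pt "0 0 -0.03 0 0.0" --pt "0 0 -0.02 0 0.0"

```text
clock: 12.05
position: [528.1, 65.9, 296.4]
ee_rot: [0.997, -0.076, 0.003, -0.001]
contact_force: [0.5, -0.5, -0.7]
gripper_width: 0.1
```

```bash
python3 snap.py scene 4; python3 snap.py top 4; python3 - <<'E'
import cv2,numpy as np
im=cv2.imread("pics/scene4_full.png")[190:270,325:415]
cv2.imwrite("pics/scene4z.png",cv2.resize(np.clip(im*3.0,0,255).astype(np.uint8),None,fx=7,fy=7,interpolation=2))
E
```

```text
12.1 [529.54242582  66.0687838  299.50541277] [ 1.6961885  -0.27622971  3.14376712] [-0.00883044 -0.1104535   0.03295064] [ 0.42968612  0.17982727 -0.107667    0.00259133 -1.27226801  0.98855741]
12.15 [528.98262197  66.16271937 297.30051432] [-0.08863855 -0.61953874  0.05800397] [-0.01859359 -0.01909555 -0.01383323] [ 0.42966382  0.18106834 -0.11111406  0.00143171 -1.2693907   0.98861658]
```

View pics/scene4z.png

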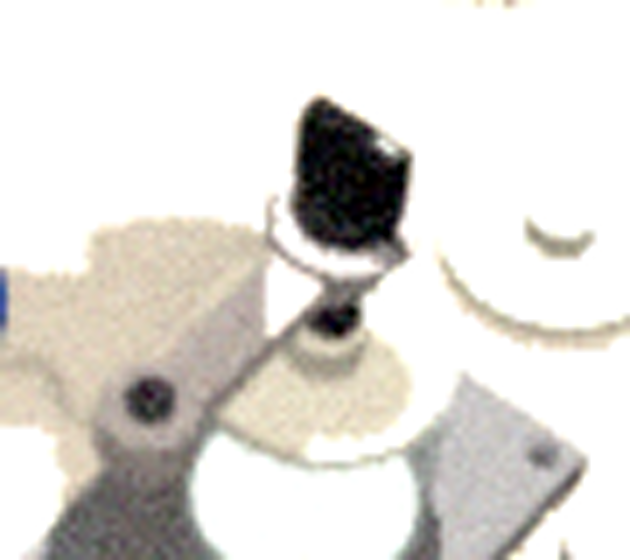

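View pics/top4.png

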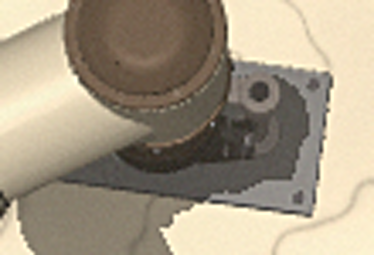

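```bash
python3 - <<'E'
from h import *
np.set_printoptions(precision=1,suppress=True)
u=lambda x,y:(325+x/7-.43,190+y/7-.43)
a,b=onz("scene",u(318,97),225),onz("scene",u(410,152),225)
print("wing",a,b,np.linalg.norm(b-a),np.degrees(np.arctan2(*(b-a)[:2][::-1])))
p=lambda X:(proj("scene",X)-[325,190])*7+3
for yaw in (-30,-15,-5):
  for th in(80.5,84):
    c,s=np.cos(np.radians(yaw)),np.sin(np.radians(yaw));T=np.radians(th)
    K=np.array([601+100*np.cos(T),-4+100*np.sin(T)])
    print(yaw,th,[p((K[0]+dx*c-dy*s,K[1]+dx*s+dy*c,225)).round() for dx in(-20,20) for dy in(-6,6)],"foot",p((*K,140)).round(),"ring",p((*K,188)).round())
E
python3 - <<'E'
import cv2,numpy as np
im=cv2.imread("pics/scene4_full.png")[195:265,330:400]
cv2.imwrite("pics/scene4y.png",cv2.resize(np.clip(im*1.8,0,255).astype(np.uint8),None,fx=8,fy=8,interpolation=2))
E
```

```text
wing [600.7  96.7 225. ] [635.9  92.1 225. ] 35.489192824455735 -7.561855757147203
-30 80.5 [array([312.,  87.]), array([344.,  74.]), array([380., 173.]), array([412., 159.])] foot [338. 288.] ring [351. 197.]
-30 84 [array([297.,  78.]), array([329.,  64.]), array([364., 163.]), array([396., 150.])] foot [323. 279.] ring [336. 188.]
-15 80.5 [array([303.,  97.]), array([328.,  78.]), array([396., 169.]), array([422., 149.])] foot [338. 288.] ring [351. 197.]
-15 84 [array([287.,  88.]), array([313.,  68.]), array([380., 159.]), array([406., 139.])] foot [323. 279.] ring [336. 188.]
-5 80.5 [array([298., 105.]), array([319.,  82.]), array([405., 164.]), array([426., 141.])] foot [338. 288.] ring [351. 197.]
-5 84 [array([283.,  96.]), array([304.,  73.]), array([389., 154.]), array([410., 131.])] foot [323. 279.] ring [336. 188.]
```

View pics/scene4y.png

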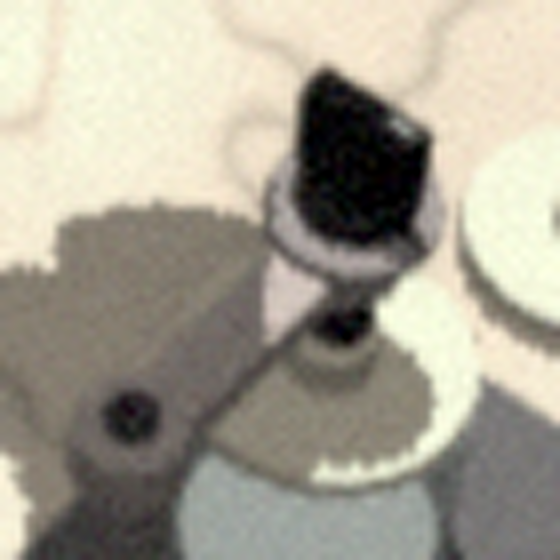

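```bash
cat >> h.py <<'E'
def cloud(n,box=None):
    im,d=arm.get_image(n); p=P[n];T=np.array(p["world_to_cam"])
    v,u=np.mgrid[0:480,0:640]
    q=cv2.undistortPoints(np.c_[u.ravel(),v.ravel()].astype(float)[:,None],np.array(p["K"]),np.array(p["dist"]))[:,0]
    z=d.ravel(); X=np.c_[q[:,0]*z,-q[:,1]*z,-z]
    W=(X-T[:3,3])@T[:3,:3]
    W[z<=0]=np.nan
    return im,W.reshape(480,640,3)
E
python3 - <<'E'
from h import *
np.set_printoptions(precision=1,suppress=True)
im,W=cloud("scene"); np.save("W4.npy",W)
w=W[195:265,330:400].reshape(-1,3); c=im[195:265,330:400].reshape(-1,3)
dark=c.max(1)<35
m=dark&(np.hypot(w[:,0]-617,w[:,1]-94)<35)&(w[:,2]>150)
print(np.histogram(w[m][:,2],bins=range(180,240,4)))
t=w[m&(w[:,2]>219)]
print(len(t),t.mean(0),np.median(t,0)); print(t[np.argsort(t[:,0])])
# bar top pts
b=(w[:,2]>168)&(w[:,2]<182)&(w[:,1]>10)&(w[:,1]<65)&(abs(w[:,0]-605)<40)
x=w[b]; print("bar",len(x),x.mean(0)); 
for y in range(10,65,10):
    s=x[(x[:,1]>=y)&(x[:,1]<y+10)]; 
    if len(s):print(y,s[:,0].min(),s[:,0].max(),s[:,2].mean())
E
```

```text
(array([ 2, 37, 33, 18, 17, 20, 16, 20, 21, 18, 41, 10,  0,  0]), array([180, 184, 188, 192, 196, 200, 204, 208, 212, 216, 220, 224, 228,
       232, 236]))
57 [617.2  89.8 222.4] [616.6  89.9 222.5]
[[600.6  92.6 223.7]
 [600.8  92.8 220.2]
 [602.4  89.6 221. ]
 [602.8  93.  224.6]
 [603.2  92.8 221.7]
 [604.2  95.2 223.3]
 [604.6  90.1 221.9]
 [605.2  93.7 222. ]
 [605.4  88.9 220.2]
 [606.   92.4 220.5]
 [606.7  94.9 225.2]
 [607.4  94.  223. ]
 [607.7  89.  221.5]
 [608.1  93.1 221. ]
 [609.5  90.5 221.1]
 [609.6  94.5 224. ]
 [610.2  89.5 219.1]
 [610.5  92.9 222.7]
 [611.4  95.6 224. ]
 [611.8  90.5 222.6]
 [612.8  88.9 221.4]
 [613.1  92.3 224.9]
 [613.5  92.  222.1]
 [614.7  94.2 224. ]
 [615.9  87.  225.2]
 [615.9  87.9 220.9]
 [616.1  96.5 222.7]
 [616.3  91.  224.9]
 [616.6  91.1 221.5]
 [616.8  86.3 219.7]
 [617.1  95.  221.4]
 [618.6  86.8 223.8]
 [618.8  87.3 219.9]
 [619.1  95.8 221.9]
 [619.5  89.7 224.8]
 [620.3  88.5 223. ]
 [621.   91.7 223.8]
 [621.5  86.4 222.5]
 [621.9  95.5 220.5]
 [622.1  89.9 222.8]
 [623.2  83.8 219.4]
 [623.5  87.1 223.1]
 [624.3  91.  219.7]
 [624.5  85.5 221.9]
 [626.9  85.3 223.6]
 [628.   83.4 222.9]
 [628.1  83.9 219.1]
 [628.7  86.6 223.5]
 [630.8  82.1 226.1]
 [630.8  82.9 221.9]
 [630.9  86.9 224.6]
 [631.5  86.2 222.3]
 [632.2  85.3 220.2]
 [633.5  86.9 222.8]
 [633.9  91.1 222.3]
 [635.1  83.7 223.7]
 [636.6  84.8 227. ]]
bar 204 [609.6  37.9 173.7]
10 593.476169519163 615.624095035583 174.2971137672654
20 593.82623260957 617.06305104821 173.68346260860804
30 597.6332696456371 619.9579942690215 173.37047111702046
40 599.4676354114067 621.367294184948 173.54812638028216
50 600.6471859072157 621.965791478773 173.82832847866155
60 602.4298075029781 623.6275945301277 173.45268455109365
```

Depth puts the bar at 80.3° against 80.55° for the plate, so it is at home. The hard stop held against the push. The wing lies at about -13° and its top at about 225 mm, so relative to the bar it has not turned measurably. I'll go over the knob with the jaws open across the wing.

Request:
drive_tool --pt "0 0 0 2.5 0.02" --pt "0 0 0 2.5 0.05" --pt "0.005 -0.003 0 0 0.05" --pt "0.01 -0.006 0 0 0.05" --pt "0.012 -0.007 0 0 0.05" --pt "0.012 -0.007 0 0 0.05" --pt "0.012 -0.007 0 0 0.05" --pt "0.012 -0.007 0 0 0.05" --pt "0.01 -0.006 0 0 0.05" --pt "0.0065 -0.0036 0 0 0.05" --pt "0 0 0.015 0 0.05" --pt "0 0 0.025 0 0.05" --pt "0 0 0.01 0 0.05" --pt "0 0 0 0 0.05" --pt "0 0 0 0 0.05"

```text
clock: 13.7
position: [615.8, 92.0, 244.1]
ee_rot: [0.993, -0.119, 0.001, 0.0]
contact_force: [0.2, -0.2, -0.1]
gripper_width: 50.0
```

```bash
python3 snap.py scene 5; python3 - <<'E'
from h import *
s=arm.read_state();print(s["ee_rot"],s["gripper_width"])
im=cv2.imread("pics/scene5_full.png")[160:260,320:430]
cv2.imwrite("pics/scene5z.png",cv2.resize(np.clip(im*3.,0,255).astype(np.uint8),None,fx=6,fy=6,interpolation=2))
print((proj("scene",s["position"])-[320,160])*6,(proj("scene",(617.3,92.5,225))-[320,160])*6)
E
```

```text
13.75 [616.01342329  92.1201967  244.65791223] [ 0.45421078  0.30979516 -0.6972605 ] [ 0.01079851  0.00942383 -0.0486206 ] [ 4.08223784e-01  3.71509774e-01  2.13186484e-02  6.95832304e-04
 -1.21840691e+00  9.23124982e-01]
[ 9.92855304e-01 -1.19319026e-01  1.11405146e-03 -2.71516311e-04] 50.2269366184249
[335.79624538 250.30434879] [334.35496945 286.22386828]
```

View pics/scene5z.png

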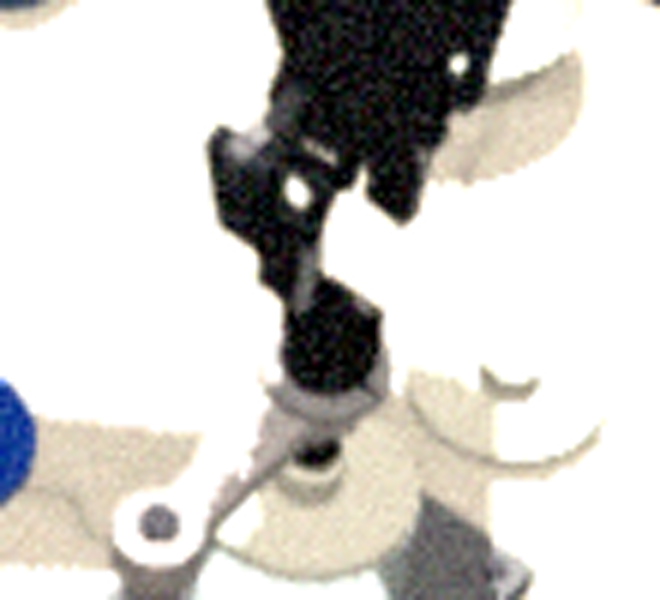

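The jaws straddle the wing: one finger tip at (285,300), the other at (400,220), and the wing top at about (340,295). I'll go down and close.

Request:
drive_tool --pt "0.001 0 0.01 0 0.05" --pt "0 0 0.014 0 0.05" --pt "0 0 0.014 0 0.05" --pt "0 0 0.007 0 0.05" --pt "0 0 0.003 0 0.05" --pt "0 0 0 0 0.05" --pt "0 0 0 0 0.035"

```text
clock: 14.45
position: [616.7, 91.9, 196.0]
ee_rot: [0.993, -0.119, 0.001, -0.0]
contact_force: [0.2, -0.2, -0.1]
gripper_width: 36.6
```

Request:
drive_tool --pt "0 0 0 0 0.025" --pt "0 0 0 0 0.02" --pt "0 0 0 0 0.016" --pt "0 0 0 0 0.014" --pt "0 0 0 0 0.012"

```text
clock: 14.95
position: [617.3, 93.6, 196.0]
ee_rot: [0.993, -0.119, 0.002, -0.002]
contact_force: [1.3, 5.3, 0.7]
gripper_width: 12.2
```

Request:
drive_tool --pt "0 -0.001 0 0 0.01" --pt "0 -0.001 0 0 0.008" --pt "0 0 0 0 0.008" --pt "0 0 0 0 0.008"

```text
clock: 15.35
position: [617.3, 93.7, 196.1]
ee_rot: [0.993, -0.119, 0.001, -0.0]
contact_force: [1.2, 1.8, 3.5]
gripper_width: 10.9
```

```bash
python3 - <<'E'
from h import *
s=arm.read_state()
for k in s: print(k,np.round(s[k],4))
E
```

```text
clock 15.35
joints [ 4.0970e-01  4.0800e-01 -4.7200e-02  5.0000e-04 -1.1138e+00  9.2140e-01]
joint_vel [-0.0005  0.0003 -0.0013 -0.0028  0.0009 -0.0016]
joint_efforts [ -1.0804 -37.6442  16.0532   3.7022  -0.5173  -0.1026]
position [617.3175  93.7389 196.0507]
ee_rot [ 9.928e-01 -1.194e-01  9.000e-04 -2.000e-04]
contact_force [1.2205 1.7883 3.5373]
wrist_torque [ 0.5509 -0.2816  0.1409]
gripper_width 10.9331
```

```bash
cat > rd.py <<'E'
from h import *
from scipy.spatial.transform import Rotation as R
s=arm.read_state()
r=R.from_quat(s["ee_rot"]).as_matrix()
print("t%.2f yaw %.2f pos %s F %s T %s Ttool %.3f j6 %.3f eff6 %.3f w %.2f"%(s["clock"],np.degrees(np.arctan2(r[1,0],r[0,0])),np.round(s["position"],1),np.round(s["contact_force"],1),np.round(s["wrist_torque"],3),-(r.T@np.array(s["wrist_torque"]))[2],s["joints"][5],s["joint_efforts"][5],s["gripper_width"]))
E
python3 rd.py
```

```text
t15.35 yaw -13.72 pos [617.3  93.7 196.1] F [1.2 1.8 3.5] T [ 0.551 -0.282  0.141] Ttool 0.140 j6 0.921 eff6 -0.103 w 10.93
```

Request:
drive_tool --pt "0 -0.0005 0 1 0.008" --pt "0 0 0 2 0.008" --pt "0 0 0 2 0.008" --pt "0 0 0 1 0.008"

```text
clock: 15.75
position: [617.3, 93.7, 196.0]
ee_rot: [0.985, -0.172, 0.001, 0.0]
contact_force: [2.5, -1.0, 4.4]
gripper_width: 11.0
```

```bash
python3 rd.py
```

```text
t15.75 yaw -19.81 pos [617.3  93.7 196. ] F [ 2.5 -1.   4.4] T [-0.12  -0.427  0.092] Ttool 0.092 j6 0.815 eff6 -0.053 w 11.02
```

Request:
drive_tool --pt "0.0005 0 0 2 0.008" --pt "0.0005 0 0 2 0.008" --pt "0 0 0 2 0.008" --pt "0 0 0 2 0.008"

```text
clock: 16.15
position: [617.3, 93.5, 196.0]
ee_rot: [0.971, -0.24, -0.0, 0.0]
contact_force: [-1.7, 1.6, 5.5]
gripper_width: 11.5
```

```bash
python3 rd.py
```

```text
t16.15 yaw -27.82 pos [617.3  93.5 196. ] F [-1.7  1.6  5.5] T [0.201 0.337 0.091] Ttool 0.091 j6 0.676 eff6 0.124 w 11.49
```

Request:
drive_tool --pt "0 0 0 2 0.008" --pt "0 0 0 2 0.008"

```text
clock: 16.35
position: [617.2, 93.4, 196.0]
ee_rot: [0.962, -0.274, -0.0, 0.0]
contact_force: [-0.9, 0.7, 5.0]
gripper_width: 11.3
```

```bash
python3 rd.py; python3 snap.py scene 6; python3 - <<'E'
from h import *
im=cv2.imread("pics/scene6_full.png")[175:260,335:415]
cv2.imwrite("pics/scene6z.png",cv2.resize(np.clip(im*4.,0,255).astype(np.uint8),None,fx=7,fy=7,interpolation=2))
E
```

```text
t16.35 yaw -31.82 pos [617.2  93.4 196. ] F [-0.9  0.7  5. ] T [0.126 0.322 0.128] Ttool 0.129 j6 0.606 eff6 0.124 w 11.35
16.4 [617.25024943  93.4353334  195.98495596] [-1.09564341  0.57741293  5.66311392] [ 0.07389399  0.30107756 -0.04457233] [ 4.09219751e-01  4.09256326e-01 -4.53253610e-02  2.96791280e-04
 -1.11726174e+00  6.04803490e-01]
```

View pics/scene6z.png

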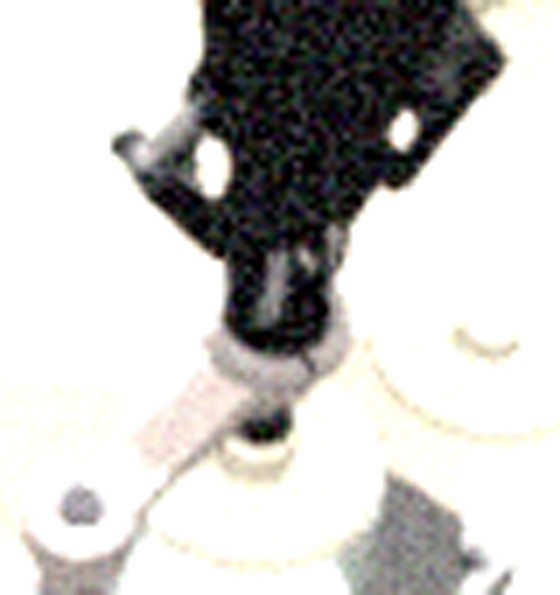

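The ring has a dark mark: now at zoom (310,360), earlier near (412,240) in scene4y. So ring and knob turn together, which gives me a second check on the clutch beside the torque. I'll go on in small steps.

Request:
drive_tool --pt "0 0 0 2 0.008"

```text
clock: 16.5
position: [617.2, 93.4, 196.0]
ee_rot: [0.957, -0.291, -0.0, 0.0]
contact_force: [-0.4, 0.5, 6.4]
gripper_width: 11.0
```

```bash
python3 rd.py
```

```text
t16.50 yaw -33.80 pos [617.2  93.4 196. ] F [-0.4  0.5  6.4] T [0.1   0.319 0.147] Ttool 0.148 j6 0.572 eff6 0.200 w 11.04
```

Request:
drive_tool --pt "0 0 0 2 0.008"

```text
clock: 16.6
position: [617.2, 93.4, 196.0]
ee_rot: [0.952, -0.308, -0.0, 0.001]
contact_force: [-1.5, -0.1, 6.3]
gripper_width: 10.9
```

```bash
python3 rd.py
```

```text
t16.60 yaw -35.82 pos [617.2  93.4 196. ] F [-1.5 -0.1  6.3] T [0.107 0.365 0.079] Ttool 0.080 j6 0.536 eff6 0.127 w 10.89
```

Request:
drive_tool --pt "0 0 0 2 0.008"

```text
clock: 16.7
position: [617.2, 93.4, 196.0]
ee_rot: [0.946, -0.324, -0.0, 0.001]
contact_force: [-1.4, 0.4, 6.8]
gripper_width: 11.1
```

```bash
python3 rd.py; python3 - <<'E'
from h import *
np.set_printoptions(precision=1,suppress=True)
for (uv,cc) in [((330+412/8-.44,195+240/8-.44),(330+355/8,195+212/8)),((335+310/7-.43,175+360/7-.43),(335+280/7,175+335/7))]:
    for z in (180,186):
        a=onz("scene",uv,z)[:2];c=np.array([618.5,91]); print(z,a,np.linalg.norm(a-c),np.degrees(np.arctan2(*(a-c)[::-1])), onz("scene",cc,z)[:2])
E
```

```text
t16.70 yaw -37.82 pos [617.2  93.4 196. ] F [-1.4  0.4  6.8] T [0.045 0.385 0.107] Ttool 0.107 j6 0.501 eff6 0.124 w 11.15
180 [636.5  90.9] 18.039284952628297 -0.46237128040015685 [619.6  90.7]
186 [638.2  86.3] 20.28491540853958 -13.42251142292721 [621.4  86.1]
180 [634.2  84.5] 17.01096192679585 -22.310606061023034 [622.6  87.9]
186 [635.9  80. ] 20.612636690357974 -32.18932057571113 [624.4  83.4]
```

Request:
drive_tool --pt "0 0 0 3 0.008"

```text
clock: 16.8
position: [617.1, 93.3, 196.0]
ee_rot: [0.937, -0.349, -0.0, 0.001]
contact_force: [-1.3, 0.5, 6.1]
gripper_width: 10.8
```

```bash
python3 rd.py
```

```text
t16.80 yaw -40.85 pos [617.1  93.3 196. ] F [-1.3  0.5  6.1] T [0.05  0.376 0.056] Ttool 0.056 j6 0.448 eff6 0.289 w 10.79
```

Request:
drive_tool --pt "0 0 0 3 0.008"

```text
clock: 16.9
position: [617.1, 93.3, 196.0]
ee_rot: [0.928, -0.374, -0.0, 0.001]
contact_force: [-1.7, 0.3, 6.5]
gripper_width: 10.8
```

```bash
python3 rd.py
```

```text
t16.90 yaw -43.86 pos [617.1  93.3 196. ] F [-1.7  0.3  6.5] T [-0.005  0.382  0.085] Ttool 0.085 j6 0.396 eff6 0.240 w 10.81
```

Request:
drive_tool --pt "0 0 0 3 0.008"

```text
clock: 17.0
position: [617.0, 93.2, 196.0]
ee_rot: [0.918, -0.398, -0.0, 0.001]
contact_force: [-1.8, 0.6, 7.2]
gripper_width: 11.1
```

```bash
python3 rd.py
```

```text
t17.00 yaw -46.87 pos [617.   93.2 196. ] F [-1.8  0.6  7.2] T [-0.061  0.43   0.15 ] Ttool 0.150 j6 0.344 eff6 0.237 w 11.11
```

Request:
drive_tool --pt "0 0 0 3 0.008"

```text
clock: 17.1
position: [617.0, 93.2, 196.0]
ee_rot: [0.907, -0.422, -0.0, 0.001]
contact_force: [-2.0, 0.3, 6.5]
gripper_width: 11.1
```

```bash
python3 rd.py
```

```text
t17.10 yaw -49.87 pos [617.   93.2 196. ] F [-2.   0.3  6.5] T [-0.021  0.474  0.085] Ttool 0.086 j6 0.291 eff6 0.237 w 11.13
```

Request:
drive_tool --pt "0 0 0 3 0.008"

```text
clock: 17.2
position: [617.0, 93.2, 196.0]
ee_rot: [0.895, -0.445, -0.0, 0.001]
contact_force: [-1.3, -0.8, 7.6]
gripper_width: 10.9
```

```bash
python3 rd.py
```

```text
t17.20 yaw -52.87 pos [617.   93.2 196. ] F [-1.3 -0.8  7.6] T [-0.043  0.482  0.079] Ttool 0.080 j6 0.239 eff6 0.237 w 10.85
```

Request:
drive_tool --pt "0 0 0 3 0.008"

```text
clock: 17.3
position: [616.9, 93.1, 196.0]
ee_rot: [0.883, -0.468, -0.0, 0.001]
contact_force: [-1.0, -0.6, 7.4]
gripper_width: 11.1
```

```bash
python3 rd.py
```

```text
t17.30 yaw -55.87 pos [616.9  93.1 196. ] F [-1.  -0.6  7.4] T [-0.071  0.585  0.096] Ttool 0.097 j6 0.186 eff6 0.222 w 11.13
```

Request:
drive_tool --pt "0 0 0 3 0.008"

```text
clock: 17.4
position: [616.9, 93.0, 196.0]
ee_rot: [0.871, -0.491, -0.0, 0.001]
contact_force: [-1.9, -0.4, 7.5]
gripper_width: 10.9
```

```bash
python3 rd.py
```

```text
t17.40 yaw -58.86 pos [616.9  93.  196. ] F [-1.9 -0.4  7.5] T [-0.049  0.657  0.194] Ttool 0.195 j6 0.134 eff6 0.156 w 10.88
```

Request:
drive_tool --pt "0 0 0 3 0.008"

```text
clock: 17.5
position: [616.8, 93.0, 196.1]
ee_rot: [0.858, -0.514, -0.0, 0.001]
contact_force: [-2.2, -1.4, 7.5]
gripper_width: 10.7
```

```bash
python3 rd.py
```

```text
t17.50 yaw -61.84 pos [616.8  93.  196.1] F [-2.2 -1.4  7.5] T [-0.15   0.675  0.254] Ttool 0.254 j6 0.082 eff6 0.128 w 10.74
```

Request:
drive_tool --pt "0 0 0 3 0.008"

```text
clock: 17.6
position: [616.8, 93.0, 196.1]
ee_rot: [0.844, -0.536, -0.0, 0.001]
contact_force: [-2.2, -0.6, 6.8]
gripper_width: 11.1
```

```bash
python3 rd.py
```

```text
t17.60 yaw -64.84 pos [616.8  93.  196.1] F [-2.2 -0.6  6.8] T [-0.095  0.672  0.226] Ttool 0.227 j6 0.030 eff6 0.131 w 11.15
```

The torque has stepped up to about 0.22, so the foot is on the lid and possibly on the plateau. Before turning on I'll check the ring mark and the averaged torque.

```bash
python3 snap.py scene 7; python3 rd.py; python3 - <<'E'
from h import *
im=cv2.imread("pics/scene7_full.png")[200:245,345:400]
cv2.imwrite("pics/scene7z.png",cv2.resize(np.clip(im*3.,0,255).astype(np.uint8),None,fx=12,fy=12,interpolation=2))
E
```

```text
17.65 [616.75432416  93.00747381 196.09659784] [-2.13888372  0.05557284  6.77813084] [-0.11127216  0.67884117  0.06353948] [ 4.09048435e-01  4.08910068e-01 -4.57144769e-02  6.39970762e-04
 -1.11867843e+00  2.79454597e-02]
t17.65 yaw -64.95 pos [616.8  93.  196.1] F [-2.1  0.1  6.8] T [-0.111  0.679  0.064] Ttool 0.064 j6 0.028 eff6 -0.220 w 11.41
```

View pics/scene7z.png

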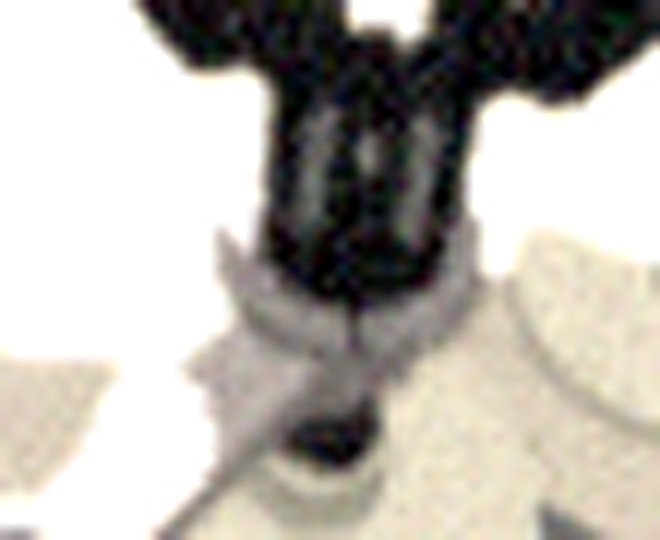

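The ring mark is at zoom (352,325), right under the ring's centre at x≈350. That points along the camera's azimuth of -68°, so the ring is still following the wing within about 3°. I'll take a few 2° steps.

Request:
drive_tool --pt "0 0 0 2 0.008"

```text
clock: 17.75
position: [616.7, 93.0, 196.1]
ee_rot: [0.835, -0.55, -0.0, 0.001]
contact_force: [-2.4, -0.7, 6.5]
gripper_width: 11.1
```

```bash
python3 rd.py
```

```text
t17.75 yaw -66.78 pos [616.7  93.  196.1] F [-2.4 -0.7  6.5] T [-0.143  0.7    0.166] Ttool 0.167 j6 -0.004 eff6 0.079 w 11.09
```

Request:
drive_tool --pt "0 0 0 2 0.008"

```text
clock: 17.85
position: [616.7, 93.0, 196.1]
ee_rot: [0.825, -0.565, -0.0, 0.001]
contact_force: [-2.7, -0.1, 7.9]
gripper_width: 11.1
```

```bash
python3 rd.py; python3 - <<'E'
from h import *
ims=[arm.get_image("scene")[0].astype(float) for _ in range(3)]
a=cv2.imread("pics/scene7_full.png").astype(float); b=np.mean(ims,0); cv2.imwrite("pics/scene8_full.png",b)
v=np.hstack([cv2.resize(np.clip(i[205:240,355:395]*3,0,255).astype(np.uint8),None,fx=9,fy=9,interpolation=2) for i in(a,b)])
cv2.imwrite("pics/cmp8.png",v)
E
```

```text
t17.85 yaw -68.80 pos [616.7  93.  196.1] F [-2.7 -0.1  7.9] T [-0.162  0.726  0.224] Ttool 0.225 j6 -0.039 eff6 0.019 w 11.07[ WARN:0@4.925] global loadsave.cpp:1063 imwrite_ Unsupported depth image for selected encoder is fallbacked to CV_8U.
```

View pics/cmp8.png

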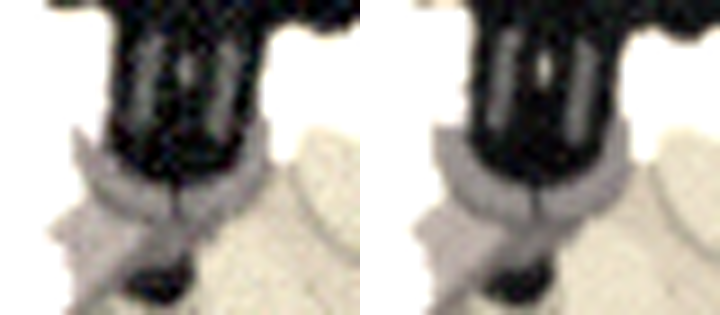

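```bash
python3 - <<'E'
from h import *
np.set_printoptions(precision=2,suppress=True,linewidth=150)
for f in("scene7","scene8"):
    g=cv2.imread(f"pics/{f}_full.png").mean(2)
    for r in (225,226,227,228):
        row=g[r,369:381]; bg=np.median(row[[0,1,2,3,8,9,10]]); w=np.clip(bg-row[2:9],0,None)
        print(f,r,row,"cen",(w*np.arange(371,378)).sum()/max(w.sum(),1e-6))
for th in (-56,-60,-64,-68,-72,-76):
    t=np.radians(th); print(th,[proj("scene",(617.5+r*np.cos(t),92.5+r*np.sin(t),183)) for r in (20,25)])
E
```

```text
scene7 225 [45.   36.67 32.67 25.33 22.33  5.33 16.33 23.   28.   32.33 47.67 52.67] cen 374.3259911894273
scene7 226 [49.67 45.33 50.33 44.33 38.   19.67 38.67 39.67 44.   47.33 50.33 49.  ] cen 374.3128491620112
scene7 227 [45.33 48.33 48.67 48.   45.   28.67 42.   44.33 45.   49.33 46.33 49.  ] cen 374.55238095238093
scene7 228 [41.   41.67 44.   44.   46.   27.   37.33 43.67 48.33 39.67 40.33 49.  ] cen 374.2280701754386
scene8 225 [47.33 40.33 32.   28.67 20.    8.   16.33 18.33 29.33 32.   45.67 49.33] cen 374.4532710280373
scene8 226 [48.67 48.67 45.67 46.67 38.   24.33 38.67 40.   46.33 47.33 48.33 48.  ] cen 374.20645161290327
scene8 227 [44.67 50.   48.67 48.   45.   26.   41.   47.33 48.33 45.67 47.33 45.33] cen 374.16326530612247
scene8 228 [40.   44.67 43.   45.33 44.67 28.33 36.33 44.67 46.33 46.67 45.   44.  ] cen 374.1071428571429
-56 [array([375. , 226.7]), array([375.24, 228.46])]
-60 [array([374.38, 226.7 ]), array([374.46, 228.46])]
-64 [array([373.76, 226.66]), array([373.68, 228.41])]
-68 [array([373.14, 226.6 ]), array([372.9 , 228.33])]
-72 [array([372.52, 226.49]), array([372.13, 228.2 ])]
-76 [array([371.91, 226.36]), array([371.36, 228.03])]
```

The mark stays at column 374.2 in both images while the knob turned 4°, for which the ring should have moved about 0.7 px. So the ring stands and the clutch is giving; the torque has been flat at about 0.21 since yaw ≈ -62°. That is roughly 4–8° of give, so I stop here, let go and rise.

Request:
drive_tool --pt "0 0 0 0 0.012" --pt "0 0 0 0 0.02" --pt "0 0 0 0 0.035" --pt "0 0 0 0 0.05" --pt "0 0 0 0 0.05" --pt "0 0 0 0 0.05" --pt "0 0 -0.01 0 0.05" --pt "0 0 -0.02 0 0.05" --pt "0 0 -0.03 0 0.05" --pt "0 0 -0.03 0 0.05" --pt "0 0 -0.02 0 0.05" --pt "0 0 0 0 0.05"

```text
clock: 19.2
position: [619.3, 94.1, 310.2]
ee_rot: [0.826, -0.564, 0.003, -0.003]
contact_force: [-0.1, -0.3, 0.3]
gripper_width: 49.7
```

```bash
python3 rd.py; python3 snap.py scene 9; python3 - <<'E'
from h import *
im,W=cloud("scene"); 
cv2.imwrite("pics/scene9z.png",cv2.resize(np.clip(im[190:265,325:415]*3.,0,255).astype(np.uint8),None,fx=7,fy=7,interpolation=2))
w=W[195:265,330:400].reshape(-1,3); c=im[195:265,330:400].reshape(-1,3)
m=(c.max(1)<35)&(np.hypot(w[:,0]-617,w[:,1]-94)<35)&(w[:,2]>219)&(w[:,2]<230)
t=w[m][:,:2]; u,s,v=np.linalg.svd(t-t.mean(0)); print("wing",len(t),t.mean(0),np.degrees(np.arctan2(v[0,1],v[0,0])))
b=(w[:,2]>168)&(w[:,2]<182)&(w[:,1]>10)&(w[:,1]<65)&(abs(w[:,0]-605)<40)
x=w[b]
E=[[y+5,(s[:,0].min()+s[:,0].max())/2] for y in range(10,65,5) for s in [x[(x[:,1]>=y)&(x[:,1]<y+5)]] if len(s)]
k=np.polyfit(*np.array(E).T,1); print("bar angle",90-np.degrees(np.arctan(k[0])))
g=im.mean(2)
for r in (225,226,227,228): print(g[r,369:381].round(0))
E
```

```text
t19.20 yaw -68.71 pos [619.3  94.1 310.2] F [-0.1 -0.3  0.3] T [-0.031 -0.059 -0.03 ] Ttool -0.030 j6 -0.038 eff6 0.000 w 49.69
19.25 [618.30025431  94.03363983 307.62033659] [0.37369081 0.13374492 0.05255738] [-0.01434052  0.03952394  0.06432374] [ 4.09349800e-01  3.44201815e-01  1.36299520e-01  9.25559820e-05
 -1.35852780e+00 -3.80428579e-02]
wing 55 [618.95366395  88.42343426] -67.30516500451847
bar angle 80.67451084412261
[48. 37. 32. 25. 19.  7. 22. 20. 28. 34. 44. 50.]
[48. 48. 45. 48. 39. 27. 35. 41. 46. 46. 46. 48.]
[45. 51. 51. 49. 43. 25. 39. 50. 48. 48. 50. 44.]
[40. 44. 44. 46. 43. 34. 37. 42. 40. 39. 43. 46.]
```

View pics/scene9z.png

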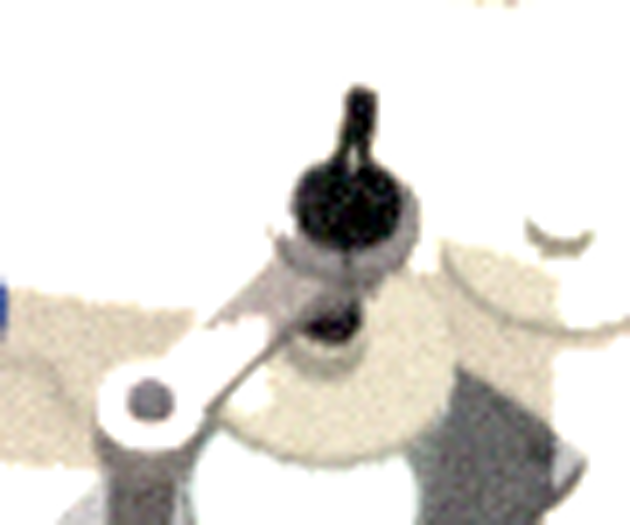

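View pics/scene9_full.png

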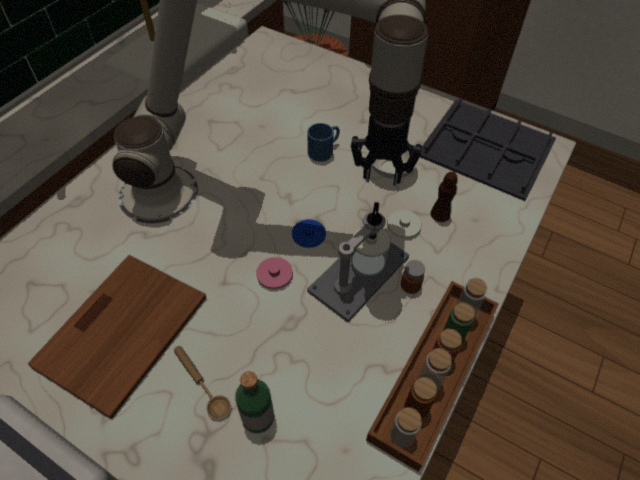

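The wing is at about -67°, the ring mark is unchanged, and the bar is at 80.7° (home). The other objects stand where they were and nothing touches the gripper. I'm handing the job in.

```bash
python3 -c "
from bench import arm
print(arm.job_done())"
```

```text
the job is handed in; nothing more can be done
None
```

The swing arm is at its stop with the screw over the lid. I turned the knob clockwise about 55° in one grasp and stopped while the clutch was giving. I then let go, rose clear and handed the job in at about 19 s. The swing itself was not done as you asked.

**Last checks:**
- **Arm:** the bar measures 80.7° against 80.55° for the plate.
- **Clutch:** the torque rose from about 0.1 to about 0.21–0.23 N m. The ring mark stayed at the same pixel column while the knob turned its last 4°. I estimate 4–8° of the roughly 15° of give was used. Single torque readings were noisy (±0.04), with one of 0.17 on the plateau, so the ring mark decided it.
- **Surroundings:** the other objects look unmoved, and the force on the tool read about zero after letting go.

**What went wrong:**
- **Pushed on the knob:** at the stop, the gripper's knuckle was pressing on the knob's wing and the fingers were clear of the bar. At least the end of the swing, and possibly all of it, was pushed through the knob, against your instruction.
- **Force near the limit:** the push reached about 39.6 N in the readings, just under 40 N. I saw only the value at the end of each move, so a brief peak above 40 N is possible.
- **Knob rotation:** the wing's angle to the bar was about -96° before the swing and -93° after, the same within measuring error. I found no sign that the push turned it, but a few degrees would not show.
- **No second push:** I did not push the bar again at its middle to confirm it was home; the angle check stands in for that.

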